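Open the mixer's belt guard and hold the sprung tensioner arm back

ROBOT

A 6-joint arm with a two-finger parallel gripper is mounted at the origin on the work surface. World frame = base frame: x ahead of the robot, y to its left, z up, the work surface at z = 0. Lengths are in m, angles in rad, forces in N, time in s.
With the tool pointing down it reaches from about 0.275 to 0.75 m from the base axis. Payload 10.2 kg.
Tool frame: the origin (TCP) lies at the very end of the fingers, on their centre line; the grasp point (between the pads) lies 19 mm behind it; z points along the fingers, y is the line along which they close (so a half turn about z gives the same grasp; the last joint's range is limited). The gripper opens to 85 mm and grips with 20 to 120 N. Pads are 22 mm wide; open, the fingers measure 114 mm over their backs; the gripper's body (76 mm by 85 mm) begins 54 mm behind the grasp point. The pads swing forward as they close: fully open they stand 13 mm farther back than shut.
Start: joints at [-1.496, 0.313, 1.498, -0, 1.331, -0.223], TCP at [0.154, -0.502, 0.231] pointing down, gripper open.
Joint ranges: [-2.94, 2.94], [-0.97, 2.17], [0.19, 2.56], [-1.23, 4.37], [0.02, 3.11], [-2.88, 2.88]. Speed limits (rad/s): [2.39, 2.39, 3.01, 3.14, 3.14, 3.14].

INTERFACE

Orientations are given as a rotation vector (axis times angle).
In Python, from station import r gives the robot as it stands. The module is installed in compiled form; this text tells all that it offers.
- The arm moves only by the shell command python3 -m crank 'ROWS' [OPENING] [FORCE]. ROWS is a JSON object of lists of equal length, an entry for each row: "travel": the shift along the world's x, y, z in cm, a list of three; "turn": the turn about the world's z in rad. In form: {"travel": [[dx, dy, dz], ...], "turn": [turn, ...]}. A call has 1 to 10 rows; each row is the pose to reach, as a shift and turn from the pose commanded when the call began; what a row does not reach only later rows make up. A row lasts 1/12 s, in which the tool goes at most 41.7 mm and 7.16 degrees, less where a joint would pass 70% of its speed; a pose out of reach is approached as far as the arm can. A call with a gripper value outside its range is refused whole. OPENING is the closure, from -1 (fully open) to 1 (shut), set as the call begins (- or left out, the last holds). The fingers move at their own pace and stop on an object; FORCE is the grip in N (left out, the last holds). Time passes only in rows, so rows that repeat a pose let the fingers close. It gives the time, the measured TCP pose, the force, the opening and the grip force at its end, in the units of the state.
- r.state(): the state, without advancing time (a new reading comes with each control period).
- r.camera(name): name is "side" or "top" or "wrist"; returns (picture, depth): 480x640x3 uint8, blue, green, red; 480x640 float32, m along the optical axis (not along the pixel's ray), 0 where there is no reading.
- r.camera_params(name): a dict with "fovy" (degrees; the focal length in pixels is half the picture's height over the tangent of half this angle, whatever the lens; pixels are square), "cx", "cy" (the principal point, pixels), "extrinsics" (4x4, takes a point from world to camera coordinates). Camera axes: x right, y up, looking along -z (the intrinsics and any distortion apply to the point x, -y, -z); pixel columns grow to the right and rows downward; lengths in m; the calibration is good to about 2 mm. A picture is of the moment at which its call begins: read the wrist's pose just before it. camera_params takes no time and is no camera call; for the wrist camera it gives the pose at the moment of the call.
- r.sign_off(): hands the job in; it is judged then, once.
The state is a dict: "time_s": time; "qpos": joint angles; "qd": joint speeds; "tau": joint torques, N m; "ee_pos": TCP position; "tcp_rot": TCP orientation; "force": force on the tool from outside, world axes, zero at the start; "wrist_torque": the same for the moment, N m; "opening": finger opening in m; "grip_force": force on a finger pad.
Only numpy, scipy, OpenCV 4.12 (cv2) and the standard library are available. Lean on these libraries where they do the work, as an engineer would, in place of code of your own. Each camera call takes 0.05 s, during which the arm holds its last target. There are 200 camera calls.

TASK

The drive belt of the bench ink mixer has come off and I am about to slip a new one on. Lift the yellow belt guard open until it leans back on its stop, without slamming it, then pull the sprung tensioner arm, the one with the red knob, forward as far as its stop and keep holding it there: finish while still holding it, with the guard left open. Leave the ink can, the ink jar, the palette knife and the spanner where they are.

Things in the scene. Friction and masses are not known exactly. Their poses are not given: they have to be found in the camera images.
- mixer: Grey bench ink mixer, fixed, 250 deep (x) x 485 wide (y) x 130 mm high; origin on the bench, 125 mm behind its front face, under the inner wall between its halves. x points from its front (switch, dial; towards the robot) to its back, y to its left, z up. Left half (y 0 to 250 mm): closed cabinet with turntable. Right half (y -235 to 0): drive compartment under the yellow guard.
- turntable (a point): Middle of the steel turntable on the mixer's left half, 190 mm across, on its top, 149 mm above the bench, at y = 145 mm of the mixer. Near it, at the mixer's x = 100, y = 228 mm, a thin post 330 mm tall carries the mixing blade, swung out 110 mm to the left and hanging 200 to 330 mm above the bench.
- compartment (a point): Middle of the drive compartment's floor, 42 mm above the bench; open on top when the guard is up, inside 238 x 229 mm, walls 6 mm thick with the rim 130 mm above the bench. In it stand two aluminium pulleys (tops 76 mm above the bench at most), the tensioner, and two brass stop pins (tops 83 mm above the bench).
- guard (a joint): Hinge of the yellow steel belt guard (250 x 233 x 4 mm, 0.4 to 0.65 kg), in rad: 0 shut, 1.85 leaning back on its stop. The hinge line runs along the mixer's x axis at its right edge; the guard's left edge rises and swings over to the right. Let go below about 1.4 rad it falls shut, beyond about 1.6 rad it falls back on its stop.
- guard_handle (a point): Middle of the guard's bar handle: round steel bar 10 mm thick, 100 mm long, parallel to the hinge, on two end posts, its axis 39 mm off the guard's outer face (174 mm above the bench with the guard shut). Measured from the hinge axis it lies 220 mm along the guard and 44 mm at right angles to it, 13 mm in from the guard's free edge.
- guard_hinge (a point): Point on the guard's hinge axis at the middle of its length, 130 mm above the bench; at x = 0, y = -235 mm of the mixer.
- tensioner (a joint): Swing of the tensioner's arm about its upright pivot, in rad, counter-clockwise seen from above: 0 at rest on its rear pin (idler between the pulleys), 0.80 on its front stop, towards the mixer's front. A torsion spring pulls it back to 0: at the knob it takes about 5 N to start it moving and 11 N to hold it on the stop.
- tensioner_pivot (a point): On the tensioner's pivot axis, 72 mm above the bench, at x = -30, y = -182 mm of the mixer; turns with the arm. The flat steel arm, 18 mm wide and 8 mm thick, top face 80 mm above the bench, runs 136 mm from here to the red knob's axis, with the black idler pulley (30 mm across) under it. x points along the arm: at rest 55 degrees counter-clockwise from the mixer's x axis, seen from above.
- tensioner_knob (a point): On the axis of the upright red knob at the arm's end, 108 mm above the bench; the knob is 18 mm across and red from 92 to 125 mm above the bench. It swings on an arc from the back of the compartment towards the front; its axis stays 40 mm or more from the compartment's walls, and nothing else near its path rises above 85 mm.
- ink_can: Closed ink can with a blue band, 96 mm across and 115 mm high, standing on the turntable; origin under its centre.
- ink_jar: Black-banded ink jar with a white cap, 72 mm across and 95 mm high, standing on the bench to the right of the mixer; origin under its centre.
- palette_knife: Palette knife lying on the bench, 230 mm long along its x axis, handle to -x; origin under its middle.
- spanner: Steel spanner lying on the bench in front of the mixer, 170 mm long along its x axis; origin under its middle.
There are look-alikes about, which are no part of the job. Of the things that look like the spanner, take the one that is farthest to the robot's right at the start.

How it is judged:
By the outcome, as a careful person would: the job done as asked, in the order asked, and still so for the second after the job is handed in, while the arm keeps its last pose, push and grip.
It also fails if it takes over 58 s, if anything falls off the work surface, if the arm or the gripper's body presses on something with over 40 N, if the wrist force passes 120 N, or if a joint passes its speed limit or range.

## Working session

There is one attempt and no reset: what is moved stays moved. The work goes in short steps, Python scripts to look and compute and a shell command to move; the robot and the scene stay as the last step left them, time stands still between calls to the robot, and variables do not carry over. Pictures are saved under pics/ and viewed, at most 10 in all, crops included, and the job is handed in when it is done.

```bash
mkdir -p pics; cat > h.py <<'E'
import numpy as np, cv2
from station import r
def grab(n):
    p=r.camera_params(n); im,d=r.camera(n); return im,d,p
def world(p,d,u,v):
    f=240/np.tan(np.radians(p['fovy'])/2); z=d[v,u]
    c=np.array([(u-p['cx'])/f*z,-(v-p['cy'])/f*z,-z,1]); return (np.linalg.inv(p['extrinsics'])@c)[:3]
E
python3 - <<'E'
from h import *
for n in ['top','side']:
    im,d,p=grab(n); cv2.imwrite(f'pics/{n}0.png',im); np.savez(f'{n}0.npz',d=d,im=im); print(n,p)
print(r.state())
E
```

```text
top {'fovy': 42.22907008590374, 'cx': 309.4393671076483, 'cy': 231.16682990728324, 'extrinsics': array([[-0.02994905, -0.9995495 ,  0.00196306,  0.06252878],
       [ 0.98410792, -0.02914237,  0.17516369, -0.46597336],
       [-0.17502758,  0.00717785,  0.98453737, -1.54690679],
       [ 0.        ,  0.        ,  0.        ,  1.        ]])}
side {'fovy': 43.22197934606192, 'cx': 318.9002376040271, 'cy': 247.64813400519085, 'extrinsics': array([[-0.27296312, -0.96202043, -0.00279771,  0.17875971],
       [ 0.58437737, -0.16811961,  0.79387587, -0.35697209],
       [-0.76419515,  0.21506391,  0.60807342, -0.95912388],
       [ 0.        ,  0.        ,  0.        ,  1.        ]])}
{'time_s': 0.1, 'qpos': array([-1.49638823e+00,  3.13418020e-01,  1.49836019e+00,  2.73438867e-05,
        1.33101592e+00, -2.23444872e-01]), 'qd': array([-3.25929349e-04, -7.30264487e-04, -2.93243919e-03, -5.45309056e-05,
       -6.89034675e-04,  9.73814483e-04]), 'tau': array([ 3.03269808e-03, -4.12896931e+01, -2.60139441e+01, -2.08397441e-04,
        3.01753927e-03,  8.99186773e-06]), 'ee_pos': array([ 0.15402577, -0.50165556,  0.23078039]), 'tcp_rot': array([-3.10563673e+00, -4.65951197e-01, -1.82038801e-04]), 'force': array([ 0.66065182, -0.13501687,  0.10150615]), 'wrist_torque': array([0.00579181, 0.02191664, 0.01811455]), 'grip_force': 0.0, 'opening': 0.08566067251739236}
```

View pics/top0.png

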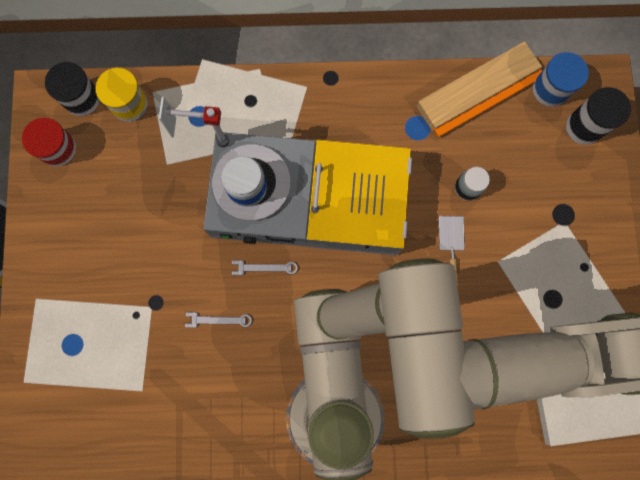

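View pics/side0.png

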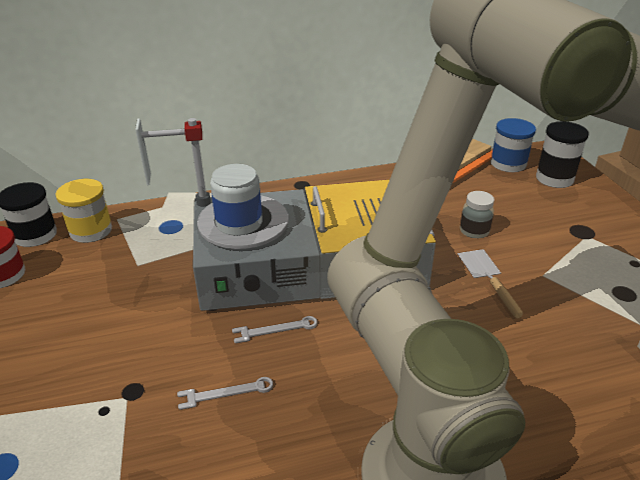

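The top view shows the mixer in the middle: yellow guard with corners near (315,141), (410,148), (404,248) and (308,243), bar handle at (318,188), ink can at (245,180), jar at (472,183), palette knife at (452,240). The spanners are at (265,268) and (218,321). The one at (265,268) is farther right and the other is a look-alike, but neither gets touched.

Candidates for the handle: the bar at (318,188), the guard's slots at (368,193), and the mixing-blade rod at (190,114). By the description it is the bar at (318,188).

```bash
python3 - <<'E'
from h import *
z=np.load('top0.npz'); d=z['d']; im=z['im']; p=r.camera_params('top')
f=240/np.tan(np.radians(p['fovy'])/2)
v,u=np.mgrid[0:480,0:640]
c=np.stack([(u-p['cx'])/f*d,-(v-p['cy'])/f*d,-d,np.ones_like(d)],-1)
W=(c@np.linalg.inv(p['extrinsics']).T)[...,:3]; np.save('W.npy',W)
hsv=cv2.cvtColor(im,cv2.COLOR_BGR2HSV)
m=(hsv[...,0]>20)&(hsv[...,0]<32)&(hsv[...,1]>180)&(v>130)&(v<260)&(u>295)&(u<420)&(W[...,2]>.115)&(W[...,2]<.15)
print(m.sum(), np.median(W[m],0))
rect=cv2.minAreaRect((W[m][:,:2]*1000).astype(np.float32)); print(rect, cv2.boxPoints(rect))
g=(v>155)&(v<220)&(u>308)&(u<330)&(W[...,2]>.160)&(W[...,2]<.2)
P=W[g]; print(g.sum(),P.mean(0)); 
rb=cv2.minAreaRect((P[:,:2]*1000).astype(np.float32)); print(rb, P[:,2].max(), cv2.fitLine(P[:,:2].astype(np.float32),2,0,.01,.01).ravel())
for n,(a,b) in dict(can=(245,168),jar=(475,176)).items(): print(n,W[b,a])
cv2.imwrite('pics/c1.png',cv2.resize(im[130:260,200:430],None,fx=3,fy=3))
E
```

```text
8731 [ 0.53800863 -0.07408183  0.13489526]
((542.04833984375, -74.19940185546875), (233.4478759765625, 250.86117553710938), 82.60175323486328) [[ 402.63196  -173.80052 ]
 [ 651.4048   -206.10272 ]
 [ 681.4647     25.401718]
 [ 432.6919     57.70392 ]]
192 [0.55193892 0.02890309 0.17742836]
((553.794189453125, 28.68107032775879), (9.904853820800781, 110.762939453125), 82.92227172851562) 0.18610149635405726 [ 0.9925052  -0.12220225  0.5519389   0.02890309]
can [0.57611011 0.18991321 0.26117857]
jar [ 0.58662697 -0.37066032  0.09341195]
```

View pics/c1.png

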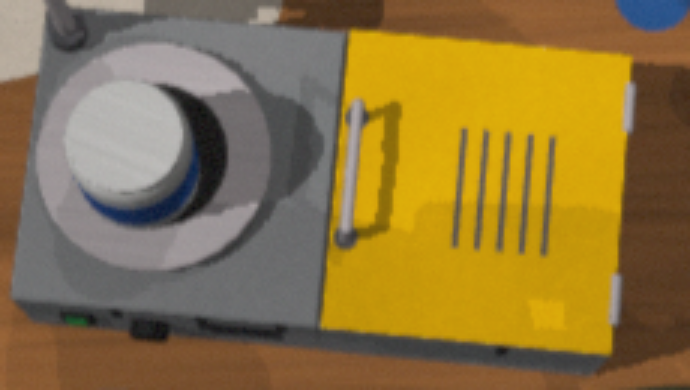

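The crop confirms the choice: the bar handle sits on two posts at the guard's free left edge, the hinges are on the right edge, and the thin slots are something else. The measured handle (0.554, 0.029, ~0.175) agrees with the guard fit, which gives a mixer yaw of -0.129 rad and the hinge at (0.527, -0.190).

```bash
python3 -m crank '{"travel": [[2,2,5],[5,6,7],[8,10,7],[10,13,7],[12,16,7],[15,20,7],[17,23,7],[20,27,7],[20,27,7],[20,27,7]], "turn": [-0.1,-0.2,-0.3,-0.4,-0.431,-0.431,-0.431,-0.431,-0.431,-0.431]}' -1 60
```

```text
time_s: 0.93
ee_pos: [0.356, -0.228, 0.3014]
tcp_rot: [-3.134, 0.201, -0.001]
force: [0.0, -0.0, -0.8]
opening: 0.0855
grip_force: 0.0
```

```bash
python3 -m crank '{"travel": [[3,3,0],[5,6,0],[8,10,0],[10,13,0],[12,16,0],[15,20,0],[18,23,0],[20,26,0],[20,26,0],[20,26,0]], "turn": [0,0,0,0,0,0,0,0,0,0]}' && python3 - <<'E'
from h import *
s=r.state(); print(s['qpos'],s['ee_pos'],s['tcp_rot'],s['force'])
E
```

```text
time_s: 1.77
ee_pos: [0.5546, 0.0293, 0.3002]
tcp_rot: [-3.135, 0.205, 0.003]
force: [-0.4, -0.4, 0.2]
opening: 0.0853
grip_force: 0.0
[-1.58129111e-01  3.44935536e-01  1.27592645e+00 -9.88072069e-05
  1.52244745e+00  1.54303172e+00] [0.55455476 0.02931428 0.30020404] [-3.13485953e+00  2.04619437e-01  2.69939877e-03] [-0.41875885 -0.35249996  0.16674017]
```

```bash
python3 -m crank '{"travel": [[0,0,-2],[0,0,-4],[0,0,-6],[0,0,-8],[0,0,-10],[0,0,-12],[0,0,-13],[0,0,-14],[0,0,-14.5],[0,0,-14.5]], "turn": [0,0,0,0,0,0,0,0,0,0]}' -0.2 60 && python3 - <<'E'
from h import *
im,d,p=grab('side'); cv2.imwrite('pics/s1.png',im[100:360,150:500])
E
```

```text
time_s: 2.6
ee_pos: [0.5538, 0.0277, 0.1559]
tcp_rot: [-3.135, 0.21, 0.001]
force: [0.3, 0.1, -0.2]
opening: 0.0509
grip_force: 0.0
```

View pics/s1.png

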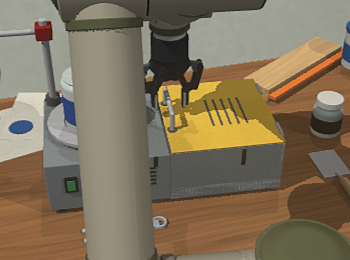

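The crop shows the open fingers straddling the bar at about (168,100), clear of the can. I'll close on it now.

```bash
python3 -m crank '{"travel": [[0,0,0],[0,0,0],[0,0,0],[0,0,0],[0,0,0],[0,0,0],[0,0,0],[0,0,0]], "turn": [0,0,0,0,0,0,0,0]}' 1 50
python3 - <<'E'
import numpy as np
# arc displacement of handle, mixer yaw -0.129
yv=np.array([0.1288,0.9917]);a0=np.arctan2(44,220);R=np.hypot(220,44)/10
for t in np.arange(0,1.9,0.05):
    dy=R*(np.cos(a0+t)-np.cos(a0));dz=R*(np.sin(a0+t)-np.sin(a0))
    print(round(t,2),np.round([dy*yv[0],dy*yv[1],dz],1))
E
```

```text
time_s: 3.32
ee_pos: [0.5545, 0.0299, 0.157]
tcp_rot: [-3.132, 0.208, -0.003]
force: [1.6, 8.5, 2.5]
opening: 0.0082
grip_force: 48.7
0.0 [0. 0. 0.]
0.05 [-0.  -0.2  1.1]
0.1 [-0.1 -0.5  2.2]
0.15 [-0.1 -0.9  3.2]
0.2 [-0.2 -1.3  4.3]
0.25 [-0.2 -1.8  5.3]
0.3 [-0.3 -2.3  6.3]
0.35 [-0.4 -2.8  7.3]
0.4 [-0.4 -3.4  8.2]
0.45 [-0.5 -4.1  9.1]
0.5 [-0.6 -4.8 10. ]
0.55 [-0.7 -5.5 10.9]
0.6 [-0.8 -6.3 11.7]
0.65 [-0.9 -7.1 12.4]
0.7 [-1.  -7.9 13.1]
0.75 [-1.1 -8.8 13.8]
0.8 [-1.3 -9.7 14.4]
0.85 [ -1.4 -10.7  15. ]
0.9 [ -1.5 -11.7  15.6]
0.95 [ -1.6 -12.7  16.1]
1.0 [ -1.8 -13.7  16.5]
1.05 [ -1.9 -14.7  16.9]
1.1 [ -2.1 -15.8  17.2]
1.15 [ -2.2 -16.9  17.5]
1.2 [ -2.3 -18.   17.7]
1.25 [ -2.5 -19.1  17.9]
1.3 [ -2.6 -20.2  18. ]
1.35 [ -2.8 -21.3  18. ]
1.4 [ -2.9 -22.4  18. ]
1.45 [ -3.1 -23.5  18. ]
1.5 [ -3.2 -24.6  17.9]
1.55 [ -3.3 -25.7  17.7]
1.6 [ -3.5 -26.8  17.5]
1.65 [ -3.6 -27.9  17.2]
1.7 [ -3.8 -29.   16.8]
1.75 [ -3.9 -30.   16.5]
1.8 [ -4. -31.  16.]
1.85 [ -4.2 -32.   15.5]
```

```bash
python3 -m crank '{"travel": [[0,-0.2,1.1],[-0.1,-0.5,2.2],[-0.1,-0.9,3.2],[-0.2,-1.3,4.3],[-0.2,-1.8,5.3],[-0.3,-2.3,6.3],[-0.4,-2.8,7.3],[-0.4,-3.4,8.2],[-0.5,-4.1,9.1],[-0.6,-4.8,10.0]], "turn": [0,0,0,0,0,0,0,0,0,0]}'
```

```text
time_s: 4.15
ee_pos: [0.5487, -0.0171, 0.2582]
tcp_rot: [-3.129, 0.205, -0.005]
force: [2.1, 16.7, 10.4]
opening: 0.0081
grip_force: 49.0
```

```bash
python3 -m crank '{"travel": [[-0.1,-0.6,0.9],[-0.2,-1.3,1.7],[-0.3,-2.1,2.4],[-0.4,-2.9,3.1],[-0.5,-3.8,3.8],[-0.7,-4.7,4.4],[-0.8,-5.7,5.0],[-0.9,-6.7,5.6],[-1.0,-7.7,6.1],[-1.2,-8.7,6.5]], "turn": [0,0,0,0,0,0,0,0,0,0]}'
```

```text
time_s: 4.98
ee_pos: [0.5375, -0.1061, 0.3239]
tcp_rot: [-3.133, 0.206, -0.011]
force: [10.3, 5.3, 8.9]
opening: 0.0079
grip_force: 51.3
```

```bash
python3 -m crank '{"travel": [[0,-1.0,0.4],[-0.1,-2.1,0.7],[-0.2,-3.2,1.0],[-0.3,-4.3,1.2],[-0.5,-5.4,1.4],[-0.6,-6.5,1.5],[-0.8,-7.6,1.5],[-0.9,-8.7,1.5],[-1.1,-9.8,1.5],[-1.2,-10.9,1.4]], "turn": [0,0,0,0,0,0,0,0,0,0]}'
```

```text
time_s: 5.82
ee_pos: [0.5238, -0.2164, 0.3358]
tcp_rot: [-3.134, 0.209, -0.0]
force: [-3.9, 1.7, 3.1]
opening: 0.0076
grip_force: 53.5
```

```bash
python3 -m crank '{"travel": [[-0.1,-1.1,-0.2],[-0.2,-2.2,-0.4],[-0.4,-3.3,-0.7],[-0.5,-4.4,-1.1],[-0.6,-4.9,-1.3],[-0.7,-5.4,-1.4],[-0.7,-5.9,-1.7],[-0.8,-6.4,-1.9],[-0.9,-6.9,-2.1],[-0.9,-7.3,-2.3]], "turn": [0,0,0,0,0,0,0,0,0,0]}' && python3 - <<'E'
from h import *
im,d,p=grab('side'); cv2.imwrite('pics/s2.png',im)
E
```

```text
time_s: 6.65
ee_pos: [0.5148, -0.2896, 0.3121]
tcp_rot: [3.134, -0.209, -0.001]
force: [-3.7, -0.6, 5.1]
opening: 0.0076
grip_force: 54.8
```

View pics/s2.png

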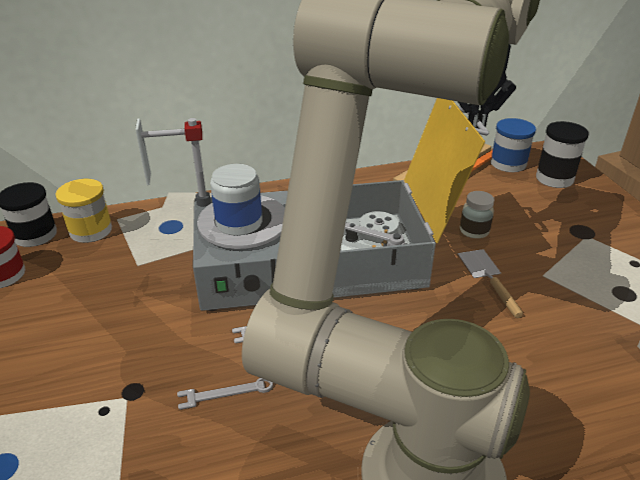

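The guard is leaning back at about (445,165), with the gripper on its handle at (480,115). I'll ease it the last few millimetres until the stop pushes back.

```bash
python3 -m crank '{"travel": [[0,-0.3,-0.1],[0,-0.5,-0.2],[0,-0.7,-0.3],[0,-0.7,-0.3],[0,-0.7,-0.3]], "turn": [0,0,0,0,0]}'
```

```text
time_s: 7.12
ee_pos: [0.5148, -0.2906, 0.3115]
tcp_rot: [-3.126, 0.202, 0.003]
force: [-10.6, 28.5, 20.8]
opening: 0.0079
grip_force: 56.5
```

The reaction of 28 N shows the guard is on its stop. Next I relax, release a little, and lift clear.

```bash
python3 -m crank '{"travel": [[0,0.3,0.2],[0,0.5,0.2],[0,0.5,0.2],[0,0.5,0.2],[0,0.5,0.2],[0,0.5,0.2]], "turn": [0,0,0,0,0,0]}' 0.35 50 && python3 -m crank '{"travel": [[0,-0.2,1],[0,-0.3,2.5],[0,-0.3,4.5],[0,-0.3,6.5],[0,-0.3,8.5],[0,-0.3,9.5],[0,-0.3,9.5]], "turn": [0,0,0,0,0,0,0]}' && python3 - <<'E'
from h import *
im,d,p=grab('top'); cv2.imwrite('pics/t2.png',im); np.savez('top2.npz',d=d,im=im)
print(r.state()['qpos'])
E
```

```text
time_s: 7.62
ee_pos: [0.515, -0.2912, 0.311]
tcp_rot: [-3.134, 0.21, 0.0]
force: [-0.4, -0.7, 2.2]
opening: 0.0277
grip_force: 0.9
time_s: 8.2
ee_pos: [0.5152, -0.2943, 0.408]
tcp_rot: [3.133, -0.209, 0.004]
force: [0.1, 0.1, 0.0]
opening: 0.0274
grip_force: 0.0
[-7.16220521e-01  4.40630320e-01  8.73250951e-01 -1.25954028e-04
  1.82705450e+00  9.88011016e-01]
```

View pics/t2.png

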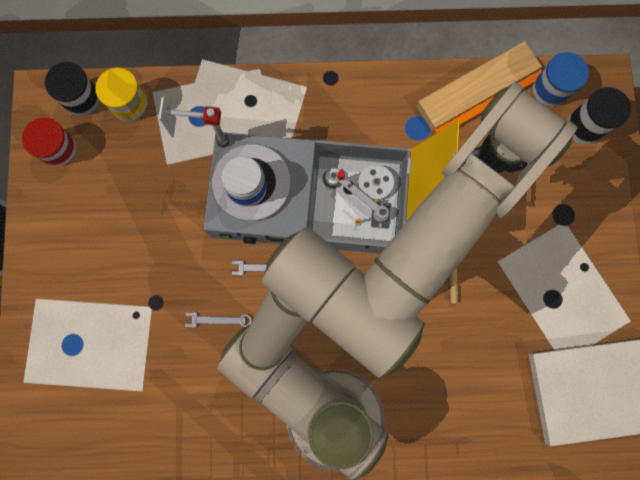

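The guard stays open (yellow strip at (430,170)). The compartment is uncovered, with the red knob at (341,175) and the arm running to its pivot at (381,212). I'll measure the knob now.

```bash
python3 - <<'E'
from h import *
z=np.load('top2.npz'); d=z['d']; im=z['im']; p=r.camera_params('top')
hsv=cv2.cvtColor(im,cv2.COLOR_BGR2HSV)
m=((hsv[...,0]<8)|(hsv[...,0]>172))&(hsv[...,1]>150)
v,u=np.nonzero(m[150:230,315:405]); v+=150;u+=315
P=np.array([world(p,d,a,b) for a,b in zip(u,v)]); print(len(P)); t=P[P[:,2]>.115]; print(t.mean(0),t.min(0),t.max(0), P.mean(0))
K=np.array([.5958,-.0333]);Pv=np.array([.5041,-.1333]);k=(t[:,:2].min(0)+t[:,:2].max(0))/2
for c in (K,k):
  print(c)
  w=c-Pv; print(np.hypot(*w),np.arctan2(w[1],w[0]))
  for q in np.arange(0,.86,.08):
    R=np.array([[np.cos(q),-np.sin(q)],[np.sin(q),np.cos(q)]]); print(round(q,2),np.round((R@w-w)*100,1))
E
```

```text
43
[ 0.59275938 -0.03210057  0.12347857] [ 0.58489742 -0.04033968  0.11540493] [ 0.60242711 -0.02523594  0.13290858] [ 0.59243816 -0.03194801  0.12246903]
[ 0.5958 -0.0333]
0.13567936468011635 0.8286679567852544
0.0 [0. 0.]
0.08 [-0.8  0.7]
0.16 [-1.7  1.3]
0.24 [-2.6  1.9]
0.32 [-3.6  2.4]
0.4 [-4.6  2.8]
0.48 [-5.7  3.1]
0.56 [-6.7  3.3]
0.64 [-7.8  3.5]
0.72 [-8.9  3.6]
0.8 [-10.    3.5]
[ 0.59366226 -0.03278781]
0.13462577832836578 0.8429431962577077
0.0 [0. 0.]
0.08 [-0.8  0.7]
0.16 [-1.7  1.3]
0.24 [-2.6  1.8]
0.32 [-3.6  2.3]
0.4 [-4.6  2.7]
0.48 [-5.7  3. ]
0.56 [-6.7  3.2]
0.64 [-7.8  3.4]
0.72 [-8.9  3.4]
0.8 [-9.9  3.4]
```

```bash
python3 -m crank '{"travel": [[0.8,2.5,1],[1.7,5.5,1],[2.7,9,1],[3.7,12.5,1],[4.7,16,1],[5.7,19,1],[6.7,22,1],[7.5,24.5,0],[7.9,26.1,-3],[7.9,26.1,-5]], "turn": [0.1,0.2,0.3,0.4,0.5,0.6,0.7,0.8,0.9,0.96]}' 0.15 60 && python3 -m crank '{"travel": [[0,0,-3],[0,0,-6],[0,0,-9],[0,0,-12],[0,0,-14],[0,0,-16],[0,0,-17],[0,0,-17],[0,0,-17]], "turn": [0,0,0,0,0,0,0,0,0]}' && python3 - <<'E'
from h import *
im,d,p=grab('wrist'); cv2.imwrite('pics/w1.png',im)
print(r.state()['ee_pos'],r.state()['qpos'])
E
```

```text
time_s: 9.08
ee_pos: [0.5941, -0.0297, 0.3527]
tcp_rot: [-2.869, -1.273, 0.004]
force: [0.4, -1.0, -1.7]
opening: 0.0365
grip_force: 0.0
time_s: 9.83
ee_pos: [0.5939, -0.0329, 0.1862]
tcp_rot: [-2.877, -1.262, 0.001]
force: [0.2, -0.3, 0.7]
opening: 0.0363
grip_force: 0.0
[ 0.59430432 -0.0330112   0.18707602] [-2.52136877e-01  5.01167583e-01  1.34026299e+00 -1.65008462e-05
  1.29908855e+00  4.91894628e-01]
```

View pics/w1.png

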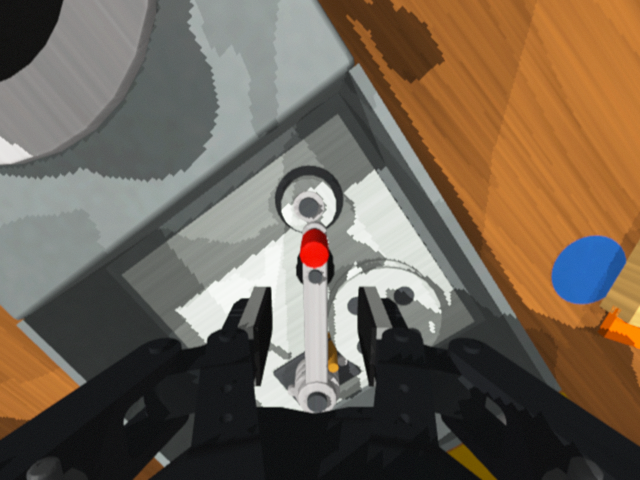

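The wrist view has the knob at (314,252), midway between the fingers (265 and 363) with the arm running down the centre line. I'll check its position along the arm by depth.

```bash
python3 - <<'E'
from h import *
im,d,p=grab('wrist')
m=(im[...,2]>200)&(im[...,1]<60)&(im[...,0]<60); m[:200]=0; m[300:]=0
v,u=np.nonzero(m); P=np.array([world(p,d,a,b) for a,b in zip(u,v)])
t=P[(P[:,2]>P[:,2].max()-.008)]; print(len(t),t.mean(0),(t.min(0)+t.max(0))/2)
E
```

```text
5 [0.64122639 0.01831056 0.32881448] [0.64122639 0.01831056 0.32881448]
```

```bash
python3 - <<'E'
from h import *
im,d,p=grab('wrist')
m=(im[...,2]>180)&(im[...,1]<60)&(im[...,0]<60); m[:200]=0; m[300:]=0;m[:,:280]=0;m[:,350:]=0
v,u=np.nonzero(m); P=np.array([world(p,d,a,b) for a,b in zip(u,v)]); print(len(P),np.percentile(P[:,2],[5,25,50,75,95]))
t=P[abs(P[:,2]-.125)<.005]; print(len(t),t.mean(0),(np.percentile(t,2,0)+np.percentile(t,98,0))/2)
E
```

```text
567 [0.12226722 0.12340671 0.1239412  0.12439804 0.12499388]
562 [ 0.59528377 -0.03017708  0.12385795] [ 0.59510431 -0.03031041  0.12353697]
```

```bash
python3 -m crank '{"travel": [[0.1,0.2,-2],[0.1,0.2,-4],[0.1,0.2,-6],[0.1,0.2,-7.5],[0.1,0.2,-8.5],[0.1,0.2,-9.2],[0.1,0.2,-9.6],[0.1,0.2,-9.6]], "turn": [0,0,0,0,0,0,0,0]}' && python3 -m crank '{"travel": [[0,0,0],[0,0,0],[0,0,0],[0,0,0],[0,0,0],[0,0,0],[0,0,0]], "turn": [0,0,0,0,0,0,0]}' 1 70
```

```text
time_s: 10.65
ee_pos: [0.5951, -0.0309, 0.0903]
tcp_rot: [2.877, 1.262, 0.0]
force: [-1.2, -0.0, -1.2]
opening: 0.0361
grip_force: 0.0
time_s: 11.23
ee_pos: [0.5954, -0.0309, 0.0914]
tcp_rot: [2.876, 1.262, 0.002]
force: [-2.2, 1.2, 5.7]
opening: 0.0165
grip_force: 68.2
```

Gripped: the opening is 16.5 mm, about the width of the knob. Next I swing it along the arc, turning with the arm.

```bash
python3 -m crank '{"travel": [[-0.8,0.7,0],[-1.7,1.3,0],[-2.6,1.8,0],[-3.6,2.3,0],[-4.6,2.7,0],[-5.7,3.0,0],[-6.7,3.2,0],[-7.8,3.4,0],[-8.3,3.4,0],[-8.9,3.4,0]], "turn": [0.08,0.16,0.24,0.32,0.4,0.48,0.56,0.64,0.68,0.72]}'
```

```text
time_s: 12.07
ee_pos: [0.5076, 0.0037, 0.0914]
tcp_rot: [2.244, 2.193, 0.008]
force: [9.0, 7.1, 0.6]
opening: 0.0164
grip_force: 68.8
```

```bash
python3 -m crank '{"travel": [[-0.3,0.1,0],[-0.6,0.1,0],[-0.8,0.1,0],[-1.0,0.1,0],[-1.1,0.1,0],[-1.2,0.1,0],[-1.2,0.1,0],[-1.2,0.1,0]], "turn": [0.02,0.04,0.06,0.08,0.08,0.08,0.08,0.08]}'
```

```text
time_s: 12.73
ee_pos: [0.4963, 0.0035, 0.0914]
tcp_rot: [2.156, 2.278, 0.006]
force: [9.0, -0.9, -0.5]
opening: 0.0166
grip_force: 68.7
```

```bash
python3 -m crank '{"travel": [[-0.1,0,0],[-0.2,0,0],[-0.3,0,0],[-0.3,0,0],[-0.3,0,0]], "turn": [0,0.01,0.01,0.01,0.01]}'
```

```text
time_s: 13.15
ee_pos: [0.4945, 0.0034, 0.0915]
tcp_rot: [2.143, 2.287, 0.009]
force: [15.3, -0.2, -5.7]
opening: 0.0161
grip_force: 68.6
```

```bash
python3 -m crank '{"travel": [[-0.1,0,0],[-0.2,0,0],[-0.2,0,0],[-0.2,0,0],[-0.2,0,0]], "turn": [0,0,0,0,0]}' && python3 - <<'E'
from h import *
im,d,p=grab('top'); cv2.imwrite('pics/t3.png',cv2.resize(im[120:280,200:480],None,fx=2.8,fy=2.8)); print(r.state()['force'])
Pv=np.array([.5041,-.1333]); e=r.state()['ee_pos'][:2]-Pv; k=np.array([.595,-.031])-Pv
print(np.hypot(*e),np.hypot(*k),np.arctan2(*e[::-1])-np.arctan2(*k[::-1]))
E
```

```text
time_s: 13.57
ee_pos: [0.4942, 0.0033, 0.0916]
tcp_rot: [2.141, 2.284, 0.013]
force: [27.3, 0.9, -12.1]
opening: 0.0162
grip_force: 68.6
[ 27.33170302   0.65906596 -12.30687619]
0.13701812881464084 0.13685064851874104 0.7987549961241315
```

View pics/t3.png

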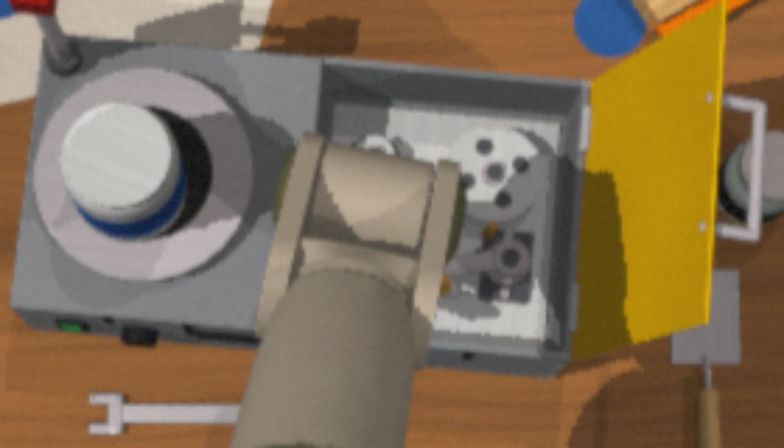

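The arm is at 0.80 rad and hard on its stop: the last 2 mm commanded gave only 0.3 mm of movement and 12 N more force. The guard is open at (650,200), and the can, jar and knife are unmoved. I'll ease the push slightly, check that it holds, and hand in.

```bash
python3 -m crank '{"travel": [[0.1,0,0],[0.1,0,0],[0.1,0,0],[0.1,0,0],[0.1,0,0],[0.1,0,0]], "turn": [0,0,0,0,0,0]}' && python3 -c "
from station import r
print(r.state()['ee_pos'],r.state()['force']); print(r.sign_off())"
```

```text
time_s: 14.12
ee_pos: [0.4944, 0.0034, 0.0915]
tcp_rot: [2.142, 2.285, 0.011]
force: [22.5, 0.4, -9.8]
opening: 0.0165
grip_force: 68.9
[0.4943512  0.00335739 0.09151366] [22.52866783  0.37497714 -9.83842534]
the job is handed in; nothing more can be done
None
```

The guard is open and leaning on its stop, the gripper is holding the tensioner on its front stop, the can, jar, knife and spanner weren't touched, and the job was handed in at about 14 s.

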